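# Find and release the latched fan key

### The job

One of the four identical keys on the drying fans' switch box is stuck latched down: with the gripper closed, tap all four lightly with the fingertips, one after the other from the robot's left to its right, to feel which one it is, leaving it latched for now. Then press that key firmly down and let go, so that it springs up and all four keys stand up. Do not push any other key right down, and leave the paint cup, bottle and brush where they are.

Things in the scene. Friction and masses are not known exactly. Their poses are not given: they have to be found in the camera images.
- switch_box: Grey switch box of the drying fans, fixed to the table: 120 mm (x) by 290 mm (y) by 50 mm high, origin at the centre of its underside, z up, y along the row of keys. Its four cream keys are identical: 46 mm along x by 36 mm along y, 60 mm apart centre to centre along y, standing 18 mm above the box's top when up. A thin blue stripe marks the +y end (the robot's left).
- place_1 (a point): Point fixed to the box: centre of the upper face of the leftmost key as it stands when up, 68 mm above the table. Counted from the robot's left (box +y, blue stripe). If the latched key is here, its upper face lies 4 mm lower than this point. Which place has the latched key differs each time.
- place_2 (a point): Point fixed to the box: centre of the upper face of the second key as it stands when up, 68 mm above the table. Counted from the robot's left (box +y, blue stripe). If the latched key is here, its upper face lies 4 mm lower than this point. Which place has the latched key differs each time.
- place_3 (a point): Point fixed to the box: centre of the upper face of the third key as it stands when up, 68 mm above the table. Counted from the robot's left (box +y, blue stripe). If the latched key is here, its upper face lies 4 mm lower than this point. Which place has the latched key differs each time.
- place_4 (a point): Point fixed to the box: centre of the upper face of the rightmost key as it stands when up, 68 mm above the table. Counted from the robot's left (box +y, blue stripe). If the latched key is here, its upper face lies 4 mm lower than this point. Which place has the latched key differs each time.
- latched_key (a joint): Downward travel (m) of the key that starts latched, whichever place it is in: 0.004 latched, 0 fully up, 0.010 hard stop. A touch below 5 N does not move it; pushed with about 8 to 10 N to beyond 0.0075 m its catch lets go, and it springs up to 0 when the finger is withdrawn.
- other_key_1 (a joint): Downward travel (m) of one of the three keys that are up, in no particular order of place: 0 up, 0.010 hard stop. Its spring starts to yield at 3 N and then takes 0.67 N more per mm; it springs back when let go. Down beyond 0.008 m counts as switched on.
- other_key_2 (a joint): Downward travel (m) of one of the three keys that are up, in no particular order of place: 0 up, 0.010 hard stop. Its spring starts to yield at 3 N and then takes 0.67 N more per mm; it springs back when let go. Down beyond 0.008 m counts as switched on.
- other_key_3 (a joint): Downward travel (m) of one of the three keys that are up, in no particular order of place: 0 up, 0.010 hard stop. Its spring starts to yield at 3 N and then takes 0.67 N more per mm; it springs back when let go. Down beyond 0.008 m counts as switched on.
- paint_cup: Loose white plastic cup, 72 mm across the rim, 85 mm high, origin at the centre of its underside; stands beyond the box. Leave it alone.
- paint_bottle: Loose sage green paint bottle with white cap, 60 mm across, 150 mm high, origin at the centre of its underside; stands beyond the box. Leave it alone.
- paint_brush: Loose paint brush lying on the table on the robot's side of the box, 200 mm long, 42 mm wide, 20 mm thick, origin under its middle, x along the handle towards the bristles. Leave it alone.

How it is judged:
By the outcome, as a careful person would: the job done as asked, in the order asked, and still so for the second after the job is handed in, with the robot touching nothing.
It also fails if it takes over 51 s, if anything falls off the work surface, if the arm or the gripper's body presses on something with over 40 N, if the wrist force passes 120 N, or if a joint passes its speed limit or range.

### The arm

A 6-joint arm with a two-finger parallel gripper is mounted at the origin on the work surface. World frame = base frame: x ahead of the robot, y to its left, z up, the work surface at z = 0. Lengths are in m, angles in degrees, forces in N, time in s.
With the tool pointing down it reaches from about 0.25 to 0.8 m from the base axis. Payload 3.9 kg.
Tool frame: the origin (TCP) lies between the finger pads; the fingertips stand 8 mm ahead of it and the grasp point (between the pads) lies 11 mm behind it (tip_reach is the distance from the TCP to the fingertips, in m); z points along the fingers, y is the direction in which the jaws open and shut (so a half turn about z gives the same grasp; the last joint's range is limited). The gripper opens to 85 mm and grips with 20 to 120 N. Pads are 22 mm wide; open, the fingers measure 114 mm over their backs; the gripper's body (76 mm by 85 mm) begins 54 mm behind the grasp point. The pads swing forward as they close: fully open they stand 13 mm farther back than shut.
Start: joints at [-75.287, 14.897, -7.913, 67.191, 0, 90], TCP at [0.133, -0.508, 0.239] pointing down, gripper open.
Joint ranges: [-159.42, 159.42], [-47.68, 98.78], [-73.54, 78.23], [-108.79, 121.32], [-90, 84.71], [-180, 180]. Speed limits (degrees/s): [147.25, 147.25, 180, 180, 180, 180].

### API

Orientations are given as [roll, pitch, yaw] about the fixed x, y, z axes, in that order (R = Rz(yaw) Ry(pitch) Rx(roll)).
In Python, from cell import get_state, get_image, camera_params, job_done, tip_reach gives the robot as it stands.
- The arm moves only by the tool send_rows, never from a script. Its argument "series" is text: rows parted by semicolons, each of 7 numbers parted by spaces: the shift along the tool's x, y, z in cm, then the turn, a rotation vector about the tool's x, y, z in degrees, then the closure in counts, from 0 (fully open) to 255 (shut). A call has 1 to 8 rows; each row shifts and turns the pose as measured when the row begins, along the tool's axes as they then stand; what a row does not reach is not made up. A row lasts 1/10 s, in which the tool goes at most 50 mm and 8.59 degrees, less where a joint would pass 70% of its speed; a pose out of reach is approached as far as the arm can. A call is refused whole if a number of a shift passes 5 or a number of a turn 8.59, either way. A call with a gripper value outside its range is refused whole. The fingers move at their own pace and stop on an object; "newtons" is the grip in N (left out, the last holds). Time passes only in rows, so rows that do not move let the fingers close. It gives the time, the measured TCP pose, the force and the opening at its end, in the units of the state.
- get_state(): the state, without advancing time (a new reading comes with each control period).
- get_image(name): name is "scene" or "side" or "wrist"; returns the picture (400x640x3 uint8, red, green, blue); there is no depth.
- camera_params(name): a dict with "fx", "fy", "cx", "cy" (pixels), "T" (4x4, takes a point from camera to world coordinates). Camera axes: x right, y down, z forward; pixel columns grow to the right and rows downward; lengths in m; the calibration is good to about 2 mm. A picture is of the moment at which its call begins: read the wrist's pose just before it. camera_params takes no time and is no camera call; for the wrist camera it gives the pose at the moment of the call.
- job_done(): hands the job in, once; it reports no verdict.
The state is a dict: "t": time; "q": joint angles; "joint_velocities": joint speeds; "joint_efforts": joint torques, N m; "ee_pos": TCP position; "tool_rot": TCP orientation; "wrist_force": force on the tool from outside, world axes, zero at the start; "ft_torque": the same for the moment, N m; "gripper_width": finger opening in m.
Only numpy, scipy, OpenCV 4.12 (cv2) and the standard library are available. Lean on these libraries where they do the work, as an engineer would, in place of code of your own. Each camera call takes 0.05 s, during which the arm holds its last target. There are 200 camera calls.

## Working session

There is one attempt and no reset: what is moved stays moved. The work goes in short steps, Python scripts to look and compute and a tool call to move; the robot and the scene stay as the last step left them, time stands still between calls to the robot, and variables do not carry over. Pictures are saved under pics/ and viewed, about 8 in all and at most 12, crops included, and the job is handed in when it is done.

Besides the shell and the picture viewer there is one more tool, called after "Request:" as name(argument=value, ...) on one line, values as JSON. send_rows: Moves the arm, as the interface text tells. Its arguments: {"type":"object","properties":{"series":{"type":"string"},"newtons":{"type":"number"}},"required":["series"]}

```bash
mkdir -p pics; python3 - <<'E'
from cell import *
import cv2,numpy as np
s=get_state();print(s,tip_reach)
a=[get_image(n) for n in("scene","side")]
for n,i in zip(("scene","side"),a):
    cv2.imwrite(f"pics/{n}0.png",i[:,:,::-1]);p=camera_params(n);print(n,p)
E
```

```text
{'t': 0.0, 'q': array([-7.52877214e+01,  1.49345222e+01, -7.98540524e+00,  6.71880746e+01,
       -1.34929876e-03,  9.00005487e+01]), 'joint_velocities': array([ 0.01353672,  0.00754622, -0.03932134,  0.02312104,  0.02600137,
       -0.00695096]), 'joint_efforts': array([-1.85766483e-03, -4.05676675e+01,  2.53922260e+01,  1.87237869e-02,
       -2.40912595e-05, -4.93977979e-06]), 'ee_pos': array([ 0.13316051, -0.50716383,  0.23847827]), 'tool_rot': array([-1.79891998e+02,  1.35033057e-03,  1.47117325e+01]), 'wrist_force': array([ 0.37016793, -0.15012352,  0.22354472]), 'ft_torque': array([ 0.02057221, -0.00025377,  0.0145411 ]), 'gripper_width': 0.08558761730973634} 0.008
scene {'fx': 488.8624299431614, 'fy': 488.8624299431614, 'cx': 315.11061162868964, 'cy': 205.88949799724463, 'T': array([[ 0.13598344,  0.72489059, -0.67530892,  1.20411321],
       [ 0.99059152, -0.0888945 ,  0.10404905, -0.08319699],
       [ 0.01539293, -0.68310423, -0.73015866,  0.78899798],
       [ 0.        ,  0.        ,  0.        ,  1.        ]])}
side {'fx': 512.051650674918, 'fy': 512.051650674918, 'cx': 330.3484920388551, 'cy': 208.29785377208196, 'T': array([[ 0.93995498, -0.21212382,  0.26737264,  0.36198568],
       [-0.34099221, -0.55049655,  0.76202222, -0.63835626],
       [-0.01445535, -0.80743856, -0.58977454,  0.57945546],
       [ 0.        ,  0.        ,  0.        ,  1.        ]])}
```

View pics/scene0.png

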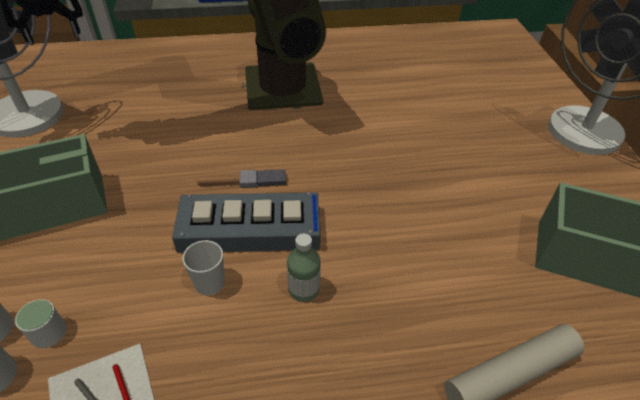

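View pics/side0.png

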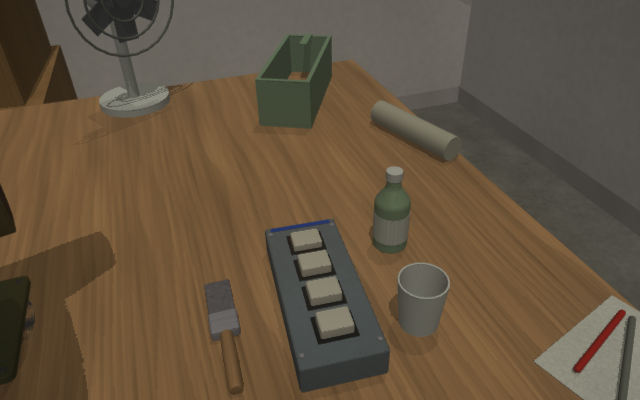

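The scene view shows the box with keys near (202..292, 210) and the blue stripe at column 316. The cup is at (206,268), the bottle at (303,270), and the brush is behind the box at (243,180). The side view shows the keys from (306,241) at the stripe end to (334,323).

```bash
cat > h.py <<'E'
import cv2,numpy as np
from cell import *
def ray(p,uv,z):
    d=p["T"][:3,:3]@[(uv[0]-p["cx"])/p["fx"],(uv[1]-p["cy"])/p["fy"],1];o=p["T"][:3,3]
    return o+d*(z-o[2])/d[2]
def blobs(img,mask,lo,hi):
    n,l,st,c=cv2.connectedComponentsWithStats(mask.astype(np.uint8))
    return [(c[i],st[i]) for i in range(1,n) if lo<st[i][4]<hi]
E
python3 - <<'E'
from h import *
for n,roi in(("scene",(170,320,190,250)),("side",(265,385,215,380))):
    im=cv2.imread(f"pics/{n}0.png");p=camera_params(n)
    x0,x1,y0,y1=roi
    hsv=cv2.cvtColor(im,cv2.COLOR_BGR2HSV).astype(int)
    for thr in(120,150,170):
        m=np.zeros(im.shape[:2],bool);m[y0:y1,x0:x1]=((hsv[...,2]>thr)&(hsv[...,1]<90))[y0:y1,x0:x1]
        print(n,thr)
        for c,s in blobs(im,m,60,2000):
            print(c.round(1),s,ray(p,c,.068).round(4))
    m=np.zeros(im.shape[:2],bool);m[y0:y1,x0:x1]=((hsv[...,0]>105)&(hsv[...,1]>150))[y0:y1,x0:x1]
    for c,s in blobs(im,m,20,2000): print("blue",c,s,ray(p,c,.05).round(4))
E
```

```text
scene 120
[201.5 209. ] [192 201  19  17 283] [ 0.5182 -0.2069  0.068 ]
[231.7 208. ] [223 200  19  17 286] [ 0.5226 -0.1472  0.068 ]
[261.9 207.9] [253 200  18  17 284] [ 0.5298 -0.0873  0.068 ]
[291.8 208.5] [284 200  17  18 270] [ 0.5386 -0.0279  0.068 ]
[303.2 239.3] [296 233  16  13 162] [ 0.6205 -0.0147  0.068 ]
[205.4 243.7] [186 240  36  10  61] [ 0.6085 -0.1978  0.068 ]
scene 150
[231.7 208.1] [223 201  18  16 240] [ 0.523  -0.1473  0.068 ]
[261.6 208. ] [254 200  16  16 239] [ 0.5298 -0.0879  0.068 ]
[291.4 208.3] [284 201  16  16 246] [ 0.5381 -0.0286  0.068 ]
[201.5 209. ] [193 202  18  15 235] [ 0.5181 -0.2071  0.068 ]
[303.1 239.3] [296 234  15  12 138] [ 0.6205 -0.0149  0.068 ]
scene 170
[303.1 239.4] [297 235  14  10 109] [ 0.6208 -0.0149  0.068 ]
blue [314.41322314 212.7107438 ] [312 195   6  36 121] [0.5394 0.0181 0.05  ]
side 120
[305.4 237. ] [291 229  31  17 375] [ 0.531  -0.0354  0.068 ]
[313.6 259.5] [298 250  33  20 447] [ 0.5264 -0.0903  0.068 ]
[323.2 287.2] [307 277  34  22 530] [ 0.5207 -0.1497  0.068 ]
[334.  318.6] [316 307  37  25 649] [ 0.5149 -0.2092  0.068 ]
side 150
side 170
blue [299.51282051 225.35042735] [271 220  58  11 117] [0.5371 0.0187 0.05  ]
```

```bash
cat >> h.py <<'E'
from scipy.spatial.transform import Rotation as R
def plan(target,yaw,step=.045):
    s=get_state();r=R.from_euler("xyz",s["tool_rot"],degrees=True);g=R.from_euler("xyz",[180,0,yaw],degrees=True)
    d=np.array(target)-s["ee_pos"];rv=(r.inv()*g).as_rotvec(degrees=True)
    n=int(max(1,np.ceil(np.linalg.norm(d)/step),np.ceil(np.linalg.norm(rv)/8.4)))
    for k in range(n):
        rk=r*R.from_rotvec(rv*k/n,degrees=True)
        print(*(rk.inv().apply(d/n)*100).round(2),*(rv/n).round(2),255,";",end=" ")
    print()
E
python3 - <<'E'
from h import *
p=camera_params("scene");q=camera_params("side")
print("cap",ray(p,(303,241),.145),ray(q,(394,175),.145))
print("cup rim",ray(p,(204,257),.085),ray(q,(422,280),.085))
plan([.5335,-.030,.15],84.1)
E
```

```text
cap [ 0.68649073 -0.02279162  0.145     ] [ 0.68275846 -0.02952115  0.145     ]
cup rim [ 0.65283531 -0.19721686  0.085     ] [ 0.64650093 -0.20104344  0.085     ]
3.63 -2.57 0.64 -0.01 -0.0 -4.96 255 ; 3.84 -2.25 0.64 -0.01 -0.0 -4.96 255 ; 4.02 -1.91 0.64 -0.01 -0.0 -4.96 255 ; 4.17 -1.55 0.64 -0.01 -0.0 -4.96 255 ; 4.29 -1.19 0.63 -0.01 -0.0 -4.96 255 ; 4.37 -0.81 0.63 -0.01 -0.0 -4.96 255 ; 4.43 -0.43 0.63 -0.01 -0.0 -4.96 255 ; 4.45 -0.05 0.63 -0.01 -0.0 -4.96 255 ; 4.44 0.34 0.63 -0.01 -0.0 -4.96 255 ; 4.39 0.72 0.63 -0.01 -0.0 -4.96 255 ; 4.31 1.1 0.63 -0.01 -0.0 -4.96 255 ; 4.2 1.47 0.63 -0.01 -0.0 -4.96 255 ; 4.06 1.82 0.63 -0.01 -0.0 -4.96 255 ; 3.89 2.17 0.63 -0.01 -0.0 -4.96 255 ;
```

The bottle is at x = 0.685, which is well clear. Moving now.

Request:
send_rows(series="3.6 -2.6 0.6 0 0 -5 255;3.8 -2.2 0.6 0 0 -5 255;4 -1.9 0.6 0 0 -5 255;4.2 -1.6 0.6 0 0 -5 255;4.3 -1.2 0.6 0 0 -5 255;4.4 -0.8 0.6 0 0 -5 255;4.4 -0.4 0.6 0 0 -5 255;4.4 0 0.6 0 0 -5 255", newtons=40)

```text
t: 0.9
ee_pos: [0.3624, -0.2279, 0.1864]
tool_rot: [-179.9, 0.0, 55.6]
wrist_force: [0.6, -1.0, -0.6]
gripper_width: 0.0002
```

```bash
python3 - <<'E'
from h import *
plan([.5335,-.030,.15],84.1)
E
```

```text
4.33 0.49 0.6 -0.01 0.0 -4.75 255 ; 4.28 0.85 0.6 -0.01 0.0 -4.75 255 ; 4.19 1.2 0.6 -0.01 0.0 -4.75 255 ; 4.08 1.54 0.61 -0.01 0.0 -4.75 255 ; 3.94 1.87 0.61 -0.01 0.0 -4.75 255 ; 3.77 2.19 0.61 -0.01 0.0 -4.75 255 ;
```

Request:
send_rows(series="4.3 0.5 0.6 0 0 -4.8 255;4.3 0.9 0.6 0 0 -4.8 255;4.2 1.2 0.6 0 0 -4.8 255;4.1 1.5 0.6 0 0 -4.8 255;3.9 1.9 0.6 0 0 -4.8 255;3.8 2.2 0.6 0 0 -4.8 255")

```text
t: 1.5
ee_pos: [0.5355, -0.0177, 0.1471]
tool_rot: [-179.8, 0.0, 85.7]
wrist_force: [-0.5, -0.4, 0.4]
gripper_width: 0.0003
```

```bash
python3 - <<'E'
from h import *
plan([.5335,-.030,.09],84.1,.02)
p=camera_params("wrist");cv2.imwrite("pics/w1.png",get_image("wrist")[:,:,::-1]);print(p)
E
```

```text
-0.41 -0.03 1.9 -0.07 0.01 0.53 255 ; -0.41 -0.03 1.9 -0.07 0.01 0.53 255 ; -0.41 -0.02 1.9 -0.07 0.01 0.53 255 ; 
{'fx': 306.524391866696, 'fy': 306.524391866696, 'cx': 324.04354352089587, 'cy': 198.10945725190817, 'T': array([[ 0.99718408, -0.06947319, -0.02823788,  0.54125854],
       [-0.07488945, -0.94226989, -0.32637253,  0.06621008],
       [-0.00393356,  0.32756821, -0.94481934,  0.28225621],
       [ 0.        ,  0.        ,  0.        ,  1.        ]])}
```

View pics/w1.png

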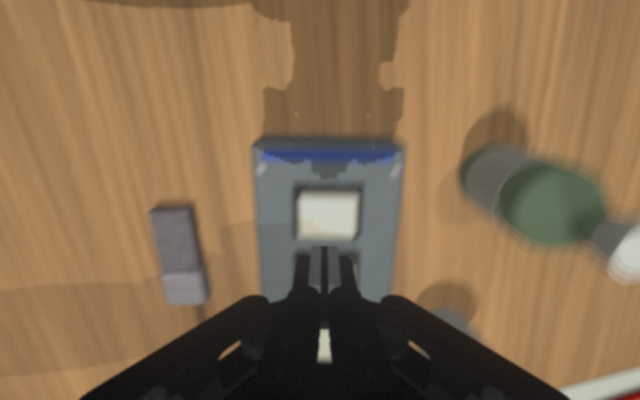

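The wrist view shows the leftmost key (by the blue stripe) at (328,214), with the closed fingertips just below it at (325,250). The brush is to the left and the bottle to the right, both clear.

```bash
python3 - <<'E'
from h import *
im=cv2.imread("pics/w1.png");p=camera_params("wrist")
hsv=cv2.cvtColor(im,cv2.COLOR_BGR2HSV).astype(int)
m=np.zeros(im.shape[:2],bool);m[180:246,285:370]=((hsv[...,2]>150)&(hsv[...,1]<80))[180:246,285:370]
for c,s in blobs(im,m,300,9000): print(c,s,ray(p,c,.068),ray(p,s[:2],.068),ray(p,s[:2]+s[2:4],.068))
for u in((255,150),(405,150)): print(ray(p,u,.05))
print(get_state()["ee_pos"])
plan([.5335,-.030,.085],84.1,.02)
E
```

```text
[327.13562837 215.91538781] [ 299  195   58   43 2411] [ 0.54141661 -0.01609314  0.068     ] [0.52186717 0.00181933 0.068     ] [ 0.56321147 -0.03596125  0.068     ]
[0.49000556 0.03404235 0.05      ]
[0.60349813 0.02636388 0.05      ]
[ 0.54035185 -0.01244862  0.14618527]
-0.46 -0.14 1.53 0.0 -0.07 0.51 255 ; -0.46 -0.14 1.53 0.0 -0.07 0.51 255 ; -0.46 -0.13 1.53 0.0 -0.07 0.51 255 ; -0.45 -0.13 1.53 0.0 -0.07 0.51 255 ;
```

```bash
python3 - <<'E'
from h import *
s=get_state();p=camera_params("wrist");im=get_image("wrist")[:,:,::-1].copy();print(s["ee_pos"],s["tool_rot"],get_state()["ee_pos"])
cv2.imwrite("pics/w2.png",im)
hsv=cv2.cvtColor(im,cv2.COLOR_BGR2HSV).astype(int)
m=np.zeros(im.shape[:2],bool);m[150:246,280:370]=((hsv[...,2]>150)&(hsv[...,1]<80))[150:246,280:370]
for c,s in blobs(im,m,300,9000): print(c,s,ray(p,c,.068),ray(p,s[:2],.068),ray(p,s[:2]+s[2:4],.068))
m=((hsv[...,0]>105)&(hsv[...,1]>140)&(hsv[...,2]>60))
for c,s in blobs(im,m,100,9000): print("blue",c,s,ray(p,c,.05))
E
```

```text
[ 0.54035185 -0.01244862  0.14618527] [179.98410495  -0.28118675  86.12421118] [ 0.53787339 -0.01532107  0.14643037]
[317.76150235 226.67089202] [ 290  208   58   38 2130] [ 0.53373301 -0.02441357  0.068     ] [ 0.51422192 -0.00788223  0.068     ] [ 0.55599676 -0.04237027  0.068     ]
blue [319.19407266 167.66634799] [ 256  162  128   12 1046] [0.5375797  0.01710298 0.05      ]
```

View pics/w2.png

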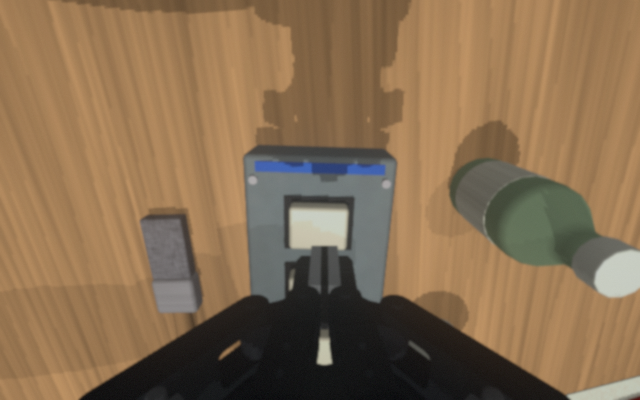

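The still view puts the key at (318,229), about (0.534, -0.028). The blue stripe agrees in all three views, so I'll lower above key 1.

```bash
python3 - <<'E'
from h import *
print(get_state()["ee_pos"])
plan([.5335,-.029,.081],84.1,.02)
E
```

```text
[ 0.53787339 -0.01532107  0.14643037]
-0.35 -0.08 1.64 -0.03 -0.02 0.44 255 ; -0.35 -0.08 1.64 -0.03 -0.02 0.44 255 ; -0.35 -0.08 1.64 -0.03 -0.02 0.44 255 ; -0.35 -0.08 1.64 -0.03 -0.02 0.44 255 ;
```

Request:
send_rows(series="-0.4 -0.1 1.6 0 0 0.4 255;-0.4 -0.1 1.6 0 0 0.4 255;-0.4 -0.1 1.4 0 0 0.4 255;-0.3 -0.1 0.7 0 0 0.4 255;0 0 0 0 0 0 255;0 0 0 0 0 0 255")

```text
t: 2.2
ee_pos: [0.5299, -0.0305, 0.0904]
tool_rot: [-179.6, 0.0, 84.2]
wrist_force: [-1.0, 0.0, -0.8]
gripper_width: 0.0003
```

```bash
python3 - <<'E'
from h import *
s=get_state();print(s["ee_pos"],s["tool_rot"],s["wrist_force"]);plan([.5335,-.029,.078],84.1,.02)
E
```

```text
[ 0.52993032 -0.03050969  0.09040713] [-1.79585423e+02  1.16504363e-02  8.41988743e+01] [-0.99431405  0.01744941 -0.83003986]
0.19 0.35 1.24 -0.41 0.01 0.1 255 ;
```

Request:
send_rows(series="0.2 0.3 0.6 -0.4 0 0 255;0 0 0.3 0 0 0 255;0 0 0 0 0 0 255;0 0 0.1 0 0 0 255")

```text
t: 2.6
ee_pos: [0.535, -0.0289, 0.0817]
tool_rot: [179.8, -0.0, 84.2]
wrist_force: [-0.1, 0.4, 0.3]
gripper_width: 0.0002
```

Request:
send_rows(series="0 0 0.1 0 0 0 255;0 0 0.1 0 0 0 255")

```text
t: 2.8
ee_pos: [0.5353, -0.0288, 0.0799]
tool_rot: [179.7, -0.0, 84.2]
wrist_force: [0.6, 0.0, -0.7]
gripper_width: -0.0003
```

Request:
send_rows(series="0 0 0.1 0 0 0 255;0 0 0.1 0 0 0 255")

```text
t: 3.0
ee_pos: [0.5354, -0.0287, 0.0778]
tool_rot: [179.7, -0.0, 84.2]
wrist_force: [0.5, 0.6, 0.5]
gripper_width: 0.0
```

Request:
send_rows(series="0 0 0.1 0 0 0 255")

```text
t: 3.1
ee_pos: [0.5354, -0.0287, 0.0767]
tool_rot: [179.7, -0.0, 84.2]
wrist_force: [0.5, 0.1, -0.5]
gripper_width: -0.0003
```

Request:
send_rows(series="0 0 0.1 0 0 0 255")

```text
t: 3.2
ee_pos: [0.5354, -0.0287, 0.0757]
tool_rot: [179.7, -0.0, 84.2]
wrist_force: [-0.2, -0.1, 0.4]
gripper_width: -0.0003
```

Request:
send_rows(series="0 0 0.1 0 0 0 255")

```text
t: 3.3
ee_pos: [0.5354, -0.0287, 0.0745]
tool_rot: [179.7, -0.0, 84.2]
wrist_force: [-0.5, 0.1, -0.7]
gripper_width: 0.0002
```

Request:
send_rows(series="0 0 0 0 0 0 255")

```text
t: 3.4
ee_pos: [0.5353, -0.0287, 0.0743]
tool_rot: [179.7, -0.0, 84.2]
wrist_force: [0.3, -0.5, -0.2]
gripper_width: -0.0003
```

Request:
send_rows(series="0 0 0.1 0 0 0 255")

```text
t: 3.5
ee_pos: [0.5354, -0.0287, 0.0734]
tool_rot: [179.7, -0.0, 84.2]
wrist_force: [-0.1, -0.5, -0.0]
gripper_width: -0.0
```

Request:
send_rows(series="0 0 0.05 0 0 0 255")

```text
t: 3.6
ee_pos: [0.5353, -0.0287, 0.0728]
tool_rot: [179.7, -0.0, 84.2]
wrist_force: [-0.0, -0.7, -0.1]
gripper_width: 0.0
```

Request:
send_rows(series="0 0 0.05 0 0 0 255")

```text
t: 3.7
ee_pos: [0.5354, -0.0287, 0.0722]
tool_rot: [179.7, -0.0, 84.2]
wrist_force: [0.6, 0.0, 0.3]
gripper_width: -0.0005
```

Request:
send_rows(series="0 0 0.03 0 0 0 255")

```text
t: 3.8
ee_pos: [0.5354, -0.0287, 0.0721]
tool_rot: [179.7, -0.0, 84.2]
wrist_force: [-0.6, -0.2, 3.7]
gripper_width: 0.0001
```

Request:
send_rows(series="0 0 0.03 0 0 0 255")

```text
t: 3.9
ee_pos: [0.5354, -0.0287, 0.0721]
tool_rot: [179.7, -0.0, 84.2]
wrist_force: [-1.7, -0.2, 3.5]
gripper_width: -0.0002
```

Request:
send_rows(series="0 0 0.03 0 0 0 255")

```text
t: 4.0
ee_pos: [0.5354, -0.0287, 0.0721]
tool_rot: [179.7, -0.0, 84.2]
wrist_force: [0.2, 0.4, 4.1]
gripper_width: 0.0002
```

Contact came at tip height 0.064 and is rigid at about 4 N, so key 1 looks latched. I still need to tap the others: lift, then over to key 2.

Request:
send_rows(series="0 0 -1 0 0 0 255;0 0 -0.8 0 0 0 255;-3 -0.1 0 0 0 0 255;-2 -0.1 0 0 0 0 255;0 0 0 0 0 0 255;0 0 0 0 0 0 255")

```text
t: 4.6
ee_pos: [0.5302, -0.079, 0.0938]
tool_rot: [179.5, -0.0, 84.3]
wrist_force: [0.4, -0.3, -0.9]
gripper_width: 0.0001
```

```bash
python3 - <<'E'
from h import *
s=get_state();print(s["ee_pos"],s["tool_rot"],s["wrist_force"]);plan([.5275,-.089,.079],84.1,.02)
E
```

```text
[ 0.53015175 -0.07904507  0.09379912] [ 1.79454593e+02 -3.37394904e-02  8.42889154e+01] [ 0.43900772 -0.25913654 -0.93815625]
-1.02 -0.18 1.48 0.55 -0.03 0.19 255 ;
```

Request:
send_rows(series="-0.6 -0.1 0.7 0.5 0 0 255;-0.4 -0.1 0.5 0 0 0 255;0 0 0 0 0 0 255;0 0 0 0 0 0 255")

```text
t: 5.0
ee_pos: [0.5272, -0.0877, 0.0807]
tool_rot: [-180.0, -0.1, 84.4]
wrist_force: [0.0, -0.1, 0.6]
gripper_width: -0.0
```

Request:
send_rows(series="-0.1 0 0.2 0 0 0 255;0 0 0.1 0 0 0 255;0 0 0.1 0 0 0 255")

```text
t: 5.3
ee_pos: [0.5271, -0.0881, 0.0762]
tool_rot: [-180.0, -0.1, 84.5]
wrist_force: [-0.1, 0.6, -0.8]
gripper_width: -0.0
```

Request:
send_rows(series="0 0 0.05 0 0 0 255;0 0 0.05 0 0 0 255")

```text
t: 5.5
ee_pos: [0.5271, -0.0881, 0.0756]
tool_rot: [-180.0, -0.1, 84.5]
wrist_force: [-1.3, -1.1, 3.4]
gripper_width: -0.0003
```

Request:
send_rows(series="0 0 0.05 0 0 0 255;0 0 0.05 0 0 0 255")

```text
t: 5.7
ee_pos: [0.5271, -0.0881, 0.0751]
tool_rot: [-180.0, -0.1, 84.5]
wrist_force: [-0.7, -0.6, 3.8]
gripper_width: 0.0
```

Key 2 is up: contact at about 0.076, yielding at 3.4–3.8 N. On to key 3.

Request:
send_rows(series="0 0 -1 0 0 0 255;0 0 -0.6 0 0 0 255;-3 0 0 0 0 0 255;-2.6 0 0 0 0 0 255;0 0 0 0 0 0 255;0 0 0 0 0 0 255")

```text
t: 6.3
ee_pos: [0.5235, -0.1449, 0.0941]
tool_rot: [179.8, -0.1, 84.6]
wrist_force: [-0.4, 0.4, -0.2]
gripper_width: -0.0004
```

```bash
python3 - <<'E'
from h import *
s=get_state();print(s["ee_pos"],s["tool_rot"],s["wrist_force"]);plan([.522,-.148,.080],84.1,.02)
E
```

```text
[ 0.52353744 -0.14485232  0.0940514 ] [ 1.79800238e+02 -1.04288957e-01  8.45960166e+01] [-0.42549096  0.35913955 -0.15972737]
-0.33 -0.13 1.4 0.2 -0.11 0.5 255 ;
```

Request:
send_rows(series="-0.3 -0.1 0.7 0.2 0 0.5 255;0 0 0.5 0 0 0 255;0 0 0 0 0 0 255;0 0 0.1 0 0 0 255")

```text
t: 6.7
ee_pos: [0.5222, -0.1457, 0.0799]
tool_rot: [-179.9, -0.2, 84.2]
wrist_force: [-0.4, 0.1, -0.3]
gripper_width: 0.0002
```

Request:
send_rows(series="0 0 0.1 0 0 0 255;0 0 0.1 0 0 0 255")

```text
t: 6.9
ee_pos: [0.522, -0.145, 0.0775]
tool_rot: [-179.9, -0.2, 84.3]
wrist_force: [-0.9, -0.5, 0.0]
gripper_width: -0.0002
```

Request:
send_rows(series="-0.25 0 0 0 0 0 255;0 0 0.1 0 0 0 255")

```text
t: 7.1
ee_pos: [0.5219, -0.1474, 0.0764]
tool_rot: [-179.9, -0.2, 84.3]
wrist_force: [0.3, -0.1, 0.5]
gripper_width: 0.0001
```

Request:
send_rows(series="0 0 0.05 0 0 0 255;0 0 0.05 0 0 0 255")

```text
t: 7.3
ee_pos: [0.5218, -0.1474, 0.0758]
tool_rot: [-179.9, -0.2, 84.3]
wrist_force: [-1.1, -0.4, 2.8]
gripper_width: -0.0002
```

Request:
send_rows(series="0 0 0.05 0 0 0 255;0 0 0.05 0 0 0 255")

```text
t: 7.5
ee_pos: [0.5218, -0.1474, 0.0753]
tool_rot: [-179.9, -0.2, 84.3]
wrist_force: [-2.3, 1.3, 3.8]
gripper_width: 0.0004
```

Key 3 is up too. Next is key 4.

Request:
send_rows(series="0 0 -1 0 0 0 255;0 0 -0.6 0 0 0 255;-3 0 0 0 0 0 255;-2.8 0 0 0 0 0 255;0 0 0 0 0 0 255;0 0 0 0 0 0 255")

```text
t: 8.1
ee_pos: [0.5177, -0.207, 0.0942]
tool_rot: [179.9, -0.1, 84.4]
wrist_force: [-0.6, -0.4, -0.4]
gripper_width: -0.0
```

```bash
python3 - <<'E'
from h import *
s=get_state();print(s["ee_pos"],s["tool_rot"],s["wrist_force"]);plan([.516,-.208,.080],84.1,.02)
E
```

```text
[ 0.51772912 -0.20695062  0.09421381] [ 1.79857756e+02 -1.44003099e-01  8.43680141e+01] [-0.5711832  -0.39644298 -0.40297686]
-0.12 -0.17 1.42 0.14 -0.14 0.27 255 ;
```

Request:
send_rows(series="-0.1 -0.1 0.7 0 0 0 255;0 0 0.5 0 0 0 255;0 0 0 0 0 0 255;0 0 0.1 0 0 0 255")

```text
t: 8.5
ee_pos: [0.5164, -0.2057, 0.0801]
tool_rot: [179.9, -0.2, 84.5]
wrist_force: [-0.3, 0.6, 0.1]
gripper_width: -0.0002
```

Request:
send_rows(series="0 0 0.1 0 0 0 255;0 0 0.1 0 0 0 255;0 0 0.1 0 0 0 255")

```text
t: 8.8
ee_pos: [0.5164, -0.2048, 0.0767]
tool_rot: [179.9, -0.2, 84.6]
wrist_force: [-0.7, -0.5, -0.0]
gripper_width: -0.0002
```

Request:
send_rows(series="0 0 0.05 0 0 0 255;0 0 0.05 0 0 0 255")

```text
t: 9.0
ee_pos: [0.5164, -0.2047, 0.0759]
tool_rot: [179.9, -0.2, 84.6]
wrist_force: [-0.8, 0.9, 3.9]
gripper_width: 0.0001
```

Request:
send_rows(series="0 0 0.05 0 0 0 255;0 0 0.05 0 0 0 255")

```text
t: 9.2
ee_pos: [0.5165, -0.2047, 0.0754]
tool_rot: [179.9, -0.2, 84.6]
wrist_force: [-1.4, 0.6, 3.2]
gripper_width: 0.0
```

Keys 2–4 are up, so key 1 is the latched one. Going back to it.

Request:
send_rows(series="0 0 -1 0 0 0 255;0 0 -1.2 0 0 0 255;3 0 0 0 0 0 255;4 0 0 0 0 0 255;4 0 0 0 0 0 255;3 0 0 0 0 0 255;0 0 0 0 0 0 255;0 0 0 0 0 0 255")

```text
t: 10.0
ee_pos: [0.5349, -0.0632, 0.1055]
tool_rot: [179.3, -0.1, 84.4]
wrist_force: [0.2, -0.3, -0.4]
gripper_width: -0.0001
```

```bash
python3 - <<'E'
from h import *
s=get_state();print(s["ee_pos"],s["tool_rot"],s["wrist_force"]);plan([.5345,-.029,.080],84.1,.02)
E
```

```text
[ 0.53489648 -0.06319321  0.10547655] [ 1.79315449e+02 -1.21272519e-01  8.43818356e+01] [ 0.20101202 -0.25551753 -0.38269859]
1.13 -0.13 0.85 0.23 -0.04 0.09 255 ; 1.13 -0.13 0.85 0.23 -0.04 0.09 255 ; 1.13 -0.13 0.85 0.23 -0.04 0.09 255 ;
```

Request:
send_rows(series="2 -0.2 0 0.3 0 0 255;1 -0.2 0 0.4 0 0 255;0.3 0 0 0 0 0 255;0 0 0 0 0 0 255;0 0 0 0 0 0 255")

```text
t: 10.5
ee_pos: [0.5351, -0.0334, 0.1071]
tool_rot: [179.9, 0.0, 84.1]
wrist_force: [-0.3, 0.7, -0.2]
gripper_width: -0.0002
```

Request:
send_rows(series="0.4 0 1.2 0 0 0 255;0 0 1.2 0 0 0 255;0 0 0.4 0 0 0 255;0 0 0 0 0 0 255;0 0 0.1 0 0 0 255")

```text
t: 11.0
ee_pos: [0.5351, -0.031, 0.0752]
tool_rot: [180.0, 0.1, 83.9]
wrist_force: [-0.4, -0.3, -0.4]
gripper_width: -0.0
```

Request:
send_rows(series="0.1 0 0.15 0 0 0 255;0 0 0.15 0 0 0 255;0 0 0.15 0 0 0 255;0 0 0.15 0 0 0 255")

```text
t: 11.4
ee_pos: [0.5356, -0.0301, 0.0708]
tool_rot: [179.9, 0.1, 83.9]
wrist_force: [-1.7, 0.5, 8.4]
gripper_width: 0.0001
```

Request:
send_rows(series="0 0 0.15 0 0 0 255;0 0 0.15 0 0 0 255")

```text
t: 11.6
ee_pos: [0.5356, -0.0301, 0.0699]
tool_rot: [179.8, 0.1, 83.9]
wrist_force: [-3.3, 0.5, 8.2]
gripper_width: -0.0002
```

Request:
send_rows(series="0 0 0.1 0 0 0 255")

```text
t: 11.7
ee_pos: [0.5356, -0.0301, 0.07]
tool_rot: [179.8, 0.1, 83.9]
wrist_force: [-2.2, -0.0, 7.5]
gripper_width: -0.0002
```

Request:
send_rows(series="0 0 0.25 0 0 0 255;0 0 0.25 0 0 0 255")

```text
t: 11.9
ee_pos: [0.5356, -0.0301, 0.0674]
tool_rot: [179.7, 0.1, 83.9]
wrist_force: [-3.1, -0.5, 8.5]
gripper_width: 0.0002
```

Request:
send_rows(series="0 0 0.25 0 0 0 255")

```text
t: 12.0
ee_pos: [0.5356, -0.0301, 0.0661]
tool_rot: [179.6, 0.1, 83.9]
wrist_force: [-4.2, -0.1, 9.4]
gripper_width: 0.0004
```

Request:
send_rows(series="0 0 -0.3 0 0 0 255;0 0 -0.3 0 0 0 255")

```text
t: 12.2
ee_pos: [0.5356, -0.03, 0.074]
tool_rot: [179.6, 0.1, 83.9]
wrist_force: [-1.7, -0.4, 5.2]
gripper_width: -0.0002
```

Request:
send_rows(series="0 0 -1 0 0 0 255;0 0 -2 0 0 0 255;0 0 -3 0 0 0 255;-2 -2 -4 0 0 0 255;-1 -5 -3 0 0 0 255;0 -5 -2 0 0 0 255;0 0 0 0 0 0 255;0 0 0 0 0 0 255")

```text
t: 13.0
ee_pos: [0.4198, -0.0473, 0.2281]
tool_rot: [179.1, 0.1, 84.0]
wrist_force: [0.3, 0.8, -0.1]
gripper_width: 0.0002
```

```bash
python3 - <<'E'
from h import *
a=get_image("side")[:,:,::-1];o=cv2.imread("pics/side0.png")
f=lambda i:cv2.resize(i[205:385,255:400],None,fx=2.6,fy=2.6)
cv2.imwrite("pics/cmp.png",np.hstack([f(o),f(a)]));cv2.imwrite("pics/side1.png",a)
b=get_image("scene")[:,:,::-1];cv2.imwrite("pics/scene1.png",b)
print(get_state()["ee_pos"])
for n in("scene","side"):
    p,q=cv2.imread(f"pics/{n}0.png"),cv2.imread(f"pics/{n}1.png")
    x=(200,320,180,305) if n=="side" else (175,330,172,300)
    print(n,cv2.absdiff(p,q)[x[2]:x[3],x[0]:x[1]].max(2).mean())
E
```

```text
[ 0.41988954 -0.04722562  0.22721033]
scene 4.806300403225807
side 13.780666666666667
```

View pics/cmp.png

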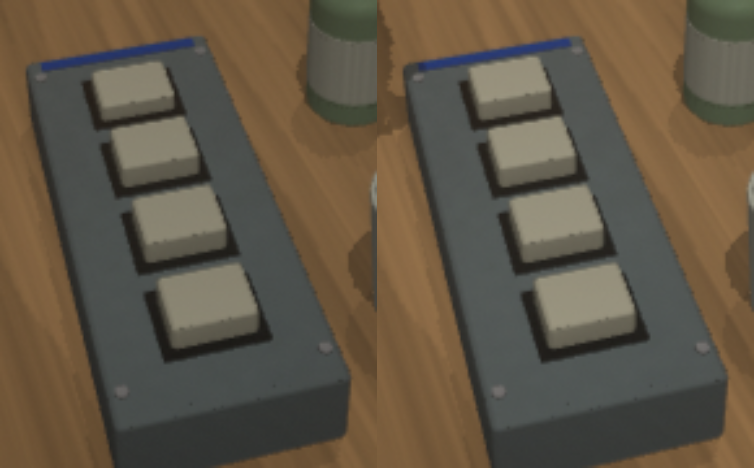

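View pics/side1.png

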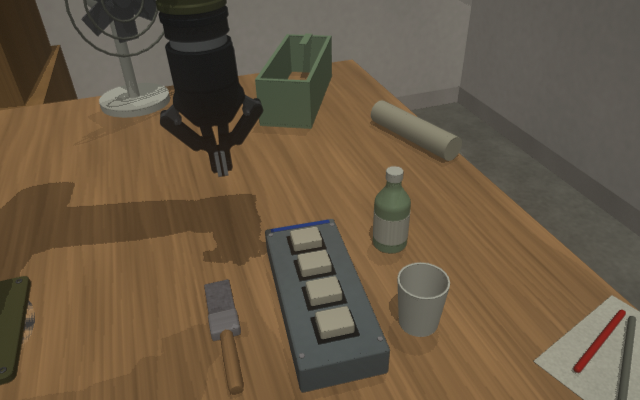

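In the zoomed comparison key 1's top edge went from row 62 to row 57 (about 2 px in the original), while the other keys are unchanged. The cup (422,300), bottle (391,215) and brush (222,335) haven't moved. While I was lifting off, the key followed the finger up past its latched height, still pushing at 5 N.

```bash
python3 -c "
from cell import *
s=get_state();print(s['t'],s['wrist_force']);print(job_done())"
```

```text
13.1 [-0.7927102  -0.76098259 -0.91967087]
the job is handed in; nothing more can be done
None
```

The stuck key was the leftmost one, place 1. I pressed it and it sprang up, so all four keys now stand up, and the job is handed in at about 13 s.

- **Tapping:** With the gripper closed I tapped all four keys from left to right.
    - Key 1 was met 4 mm lower than the others and did not move at about 4 N, so it was the latched one. The tap left it latched.
    - Keys 2 to 4 were met at full height and gave by about 1 mm at most, at 3 to 4 N. None came near the 8 mm that counts as switched on.
- **Pressing:** I then pressed key 1 with about 9 N to roughly 10 mm of travel and let go.
- **Last checks:**
    - As I lifted, key 1 followed the finger up past its latched height.
    - In the side view its top now stands about 2 pixels higher than at the start, and the other keys look unchanged.
    - The cup, bottle and brush look unmoved, and the arm is clear of everything.
- **Disagreement:** The first wrist picture was taken while the arm was still settling, so it disagreed with the fixed cameras by 1 to 2 cm. A second picture, taken with the arm almost still, agreed with them to a few millimetres. No other check failed.

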